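Weigh the square-headed cast from the sloping mould

ROBOT

A 6-joint arm with a two-finger parallel gripper is mounted at the origin on the work surface. World frame = base frame: x ahead of the robot, y to its left, z up, the work surface at z = 0. Lengths are in mm, angles in rad, forces in N, time in s.
With the tool pointing down it reaches from about 350 to 875 mm from the base axis. Payload 4.2 kg.
Tool frame: the origin (TCP) lies midway between the tips of the shut fingers; the grasp point (between the pads) lies 19 mm behind it (arm.grasp_offset is the distance from the TCP to the grasp point, in mm); z points along the fingers, y is the direction in which the jaws open and shut (so a half turn about z gives the same grasp; the last joint's range is limited). The gripper opens to 85 mm and grips with 20 to 120 N. Pads are 22 mm wide; open, the fingers measure 114 mm over their backs; the gripper's body (76 mm by 85 mm) begins 54 mm behind the grasp point. The pads swing forward as they close: fully open they stand 13 mm farther back than shut.
Start: joints at [-1.024, 0.385, 0.008, 0, -1.194, -0.259], TCP at [177.418, -599.268, 231.312] pointing down, gripper open.
Joint ranges: [-3.14, 3.14], [-1.21, 2.06], [-1.07, 1.41], [-3.16, 2.05], [-2.99, -0.16], [-3.1, 3.1]. Speed limits (rad/s): [2.79, 2.79, 3.14, 3.14, 3.14, 3.14].

INTERFACE

Orientations are given as a unit quaternion [x, y, z, w].
In Python, from bench import arm gives the robot as it stands.
- The arm moves only by the tool move_arm, never from a script. Its argument "moves" is a list of rows, each an object with "gripper": the gripper's target within -1 to 1 (fully open at 1, half-way at 0, shut at -1); "xyz": the shift along the tool's x, y, z in cm, a list of three; "angular": the turn, a rotation vector about the tool's x, y, z in rad, a list of three. In form: [{"gripper": gripper, "xyz": [dx, dy, dz], "angular": [wx, wy, wz]}, ...]. A call has 1 to 10 rows; each row is the pose to reach, as a shift and turn from the pose commanded when the call began, along the tool's axes at that moment; what a row does not reach only later rows make up. A row lasts 1/8 s, in which the tool goes at most 62.5 mm and 10.7 degrees, less where a joint would pass 70% of its speed; a pose out of reach is approached as far as the arm can. A call with a gripper value outside its range is refused whole. The fingers move at their own pace and stop on an object; the grip force is fixed at half the most. Time passes only in rows, so rows that repeat a pose let the fingers close. It gives the time, the measured TCP pose, the force and the opening at its end, in the units of the state.
- arm.read_state(): the state, without advancing time (a new reading comes with each control period).
- arm.get_image(name): name is "side" or "top"; returns (picture, depth): 480x640x3 uint8, blue, green, red; 480x640 float32, mm along the optical axis (not along the pixel's ray), 0 where there is no reading.
- arm.get_calibration(name): a dict with "camera_matrix" (3x3 intrinsics, pixels), "R" (3x3) and "t" (3): a world point X has camera coordinates R X + t. Camera axes: x right, y down, z forward; pixel columns grow to the right and rows downward; lengths in mm; the calibration is good to about 2 mm. A picture is of the moment at which its call begins. get_calibration takes no time and is no camera call.
- arm.job_done(): hands the job in, once; it reports no verdict.
The state is a dict: "clock": time; "joints": joint angles; "joint_vel": joint speeds; "joint_efforts": joint torques, N m; "position": TCP position; "ee_rot": TCP orientation; "contact_force": force on the tool from outside, world axes, zero at the start; "wrist_torque": the same for the moment, N m; "gripper_width": finger opening in mm.
Only numpy, scipy, OpenCV 4.12 (cv2) and the standard library are available. Lean on these libraries where they do the work, as an engineer would, in place of code of your own. Each camera call takes 0.05 s, during which the arm holds its last target. There are 200 camera calls.

TASK

Zero the empty balance by pressing its oblong flat key firmly but not hard. Then pull the square-headed cast straight out of its cavity in the sloping mould, without bumping the lamp bar above it, and set it down upright near the middle of the balance pan without dropping it; let go. Leave the round-headed cast in its cavity and disturb nothing else on the table.

Things in the scene. Friction and masses are not known exactly. Their poses are not given: they have to be found in the camera images.
- rest: Fixed white mould rest: base plate 190 x 220 mm (x, y), 12 mm thick, carrying a sloping aluminium mould. Origin: on the table straight below the middle of the mould's upper face; x points from the mould's low edge to its high edge, z up. Rest and balance may stand either way round, left and right.
- mould_face (a point): Middle of the mould's upper face (70 mm along the slope, 180 mm along y), 85 mm above the table. The face rises 35 degrees towards the rest's +x: its normal leans 35 degrees from vertical towards -x, the robot's side. Two equal cavities at the rest's y = +45 and -45 mm: 35 mm along the slope, 31 mm along y, 14 mm deep; each holds one cast, in either order.
- lamp: White lamp bar over the mould, fixed to the rest, same origin and axes as rest: y -110 to +110, x -6 to +34, z 205 to 235 mm, on two posts at x = +75, y = +-100 mm. It leaves no room for a gripper coming straight down on the casts; one leaning along the mould's normal passes on the bar's -x side. It may not be bumped (over 3 N).
- square_cast: Hard cast, 50 to 85 g: grey foot 32 x 28 x 16 mm (x, y, z), white rectangular head 36 x 32 mm, from 16 to 46 mm above the foot's underside, grooves on top. Origin: centre of the foot's underside; z from foot to head. It starts on the cavity's floor, loose (1.5 mm play): z along the mould's normal, y level, the mould's face 14 mm above the origin, 32 mm standing proud.
- round_cast: The other cast: the same foot, but a round white head 32 mm across, from 16 to 46 mm above the foot's underside. Origin and axes as for the square one. Sits in the other cavity, 90 mm away, and stays there.
- balance: Fixed white bench balance, 210 x 165 mm (x, y), flat top 45 mm above the table. Origin: on the table below its centre; z up. The round pan is towards +x; a grey strip with a dark display, the oblong white key and a tiny white dot (no key) is along its -x side. More than 30 N on it anywhere damages it.
- pan: The balance's round steel pan, diameter 110 mm, 40 mm to +x of the balance's origin. Origin: on its axis 45 mm above the table.
- pan_top (a point): Centre of the pan's flat upper face, 64 mm above the table.
- tare_key (a joint): Downward travel of the oblong white zero key (24 x 38 mm in the balance's x, y): 0 at rest, 0.0015 m fully down. Sprung, 4 N per mm: counts as pressed from 1 mm (4 N), bottoms at 6 N; more than 30 N would damage it.
- key_top (a point): Centre of the zero key's upper face, 48 mm above the table when not pressed.
- vial: Amber capped vial, 26 mm across, 55 mm high, standing between balance and rest; origin under its centre. To be left alone.
- dish: Small white dish, 44 mm across, 14 mm high, nearer the robot; origin under its centre. To be left alone.
- spatula: Spatula 170 mm long lying on the left. To be left alone.
- screwdriver: Screwdriver 160 mm long lying on the right. To be left alone.
There are look-alikes about, which are no part of the job. What is shaped like the square_cast but purple is not meant.

How it is judged (in metres and radians):
On the way, in this order (a step that is already met when the one before it is completed fails the run):
1. the zero key is pressed at least 1 mm (4 N) with the cast still in the mould (value of joint tare_key above 0.001 m), for 0.1 s.
2. the square-headed cast is held clear of its cavity, 50 mm or more from where it stood (distance of square_cast from where it was at the start of the episode above 0.05 m and contact force between the fingers and square_cast above 0.3 N), for 0.1 s.
At the end, for the whole second after the job is handed in: The square-headed cast stands upright (within 7 degrees) on its foot on the pan, its centre within 30 mm of the pan's centre, at rest and released; the round-headed cast is in its cavity (moved under 8 mm), and the zero key is up again (horizontal distance between square_cast and pan_top below 0.03 m and z of square_cast in the frame of pan_top between -0.004 and 0.004 m and angle between square_cast's own z axis and vertical below 0.12 rad and contact force between square_cast and pan above 0.1 N and linear speed of square_cast below 0.02 m/s and contact force between the fingers and square_cast below 0.05 N and distance of round_cast from where it was at the start of the episode below 0.008 m and value of joint tare_key below 0.0005 m); the robot touches nothing.
It fails at once if the lamp bar is bumped (more than 3 N) (contact force between anything else and lamp above 3 N).
It fails at once if the balance (key, pan or housing) is pushed with more than 30 N (contact force between anything else and balance above 30 N).
It fails at once if the square-headed cast falls freely (faster than 0.5 m/s while not held: a drop of more than about 12 mm) (linear speed of square_cast above 0.5 m/s and contact force between the fingers and square_cast below 0.05 N).
It fails at once if the round-headed cast is shifted by more than 12 mm (distance of round_cast from where it was at the start of the episode above 0.012 m).
It fails at once if the vial, dish, spatula or screwdriver is shifted by more than 25 mm (distance of any of vial, dish, spatula, screwdriver from where it was at the start of the episode above 0.025 m).
It also fails if it takes over 72 s, if anything falls off the work surface, if the arm or the gripper's body presses on something with over 40 N, if the wrist force passes 120 N, or if a joint passes its speed limit or range.

## Working session

There is one attempt and no reset: what is moved stays moved. The work goes in short steps, Python scripts to look and compute and a tool call to move; the robot and the scene stay as the last step left them, time stands still between calls to the robot, and variables do not carry over. Pictures are saved under pics/ and viewed, about 8 in all and at most 12, crops included, and the job is handed in when it is done.

Besides the shell and the picture viewer there is one more tool, called after ">>>" as name([rows], argument=value, ...), one row to a line, values as JSON. move_arm: Moves the arm, as the interface text tells. Its arguments: {"type":"object","properties":{"moves":{"type":"array","items":{"type":"object","properties":{"gripper":{"type":"number"},"xyz":{"type":"array","items":{"type":"number"}},"angular":{"type":"array","items":{"type":"number"}}}}}},"required":["moves"]}

```bash
ls; mkdir -p pics; cat > look.py <<'E'
import sys,cv2,numpy as np
from bench import arm
def grab(n,tag):
    p,d=arm.get_image(n); cv2.imwrite(f'pics/{n}_{tag}.png',p); np.save(f'{n}_{tag}.npy',d); return p,d
def pts(n,d):
    c=arm.get_calibration(n);K=np.array(c['camera_matrix']);R=np.array(c['R']);t=np.array(c['t']).ravel()
    v,u=np.mgrid[:480,:640]; P=np.stack([(u-K[0,2])/K[0,0]*d,(v-K[1,2])/K[1,1]*d,d],-1)
    return (P-t)@R
E
python3 - <<'E'
from look import *
for n in('top','side'):
    grab(n,'0');c=arm.get_calibration(n);print(n,np.round(c['camera_matrix'],1).tolist(),np.round(c['R'],3).tolist(),np.round(c['t']).tolist())
print(arm.read_state(),arm.grasp_offset)
E
```

```text
pics
top [[550.8, 0.0, 316.0], [0.0, 550.8, 240.2], [0.0, 0.0, 1.0]] [[-0.024, -1.0, -0.014], [-0.987, 0.026, -0.16], [0.16, 0.01, -0.987]] [7.0, 522.0, 1199.0]
side [[599.7, 0.0, 323.5], [0.0, 599.7, 233.4], [0.0, 0.0, 1.0]] [[-0.729, -0.684, -0.019], [-0.445, 0.495, -0.746], [0.52, -0.536, -0.666]] [390.0, 286.0, 1491.0]
{'clock': 0.1, 'joints': array([-1.02439349e+00,  3.85493693e-01,  6.75620765e-03, -4.61368388e-04,
       -1.19400129e+00, -2.58599564e-01]), 'joint_vel': array([-0.0002063 , -0.00122625,  0.0029388 ,  0.00240647, -0.0006439 ,
        0.00019205]), 'joint_efforts': array([-5.57683215e-04, -3.93319845e+01,  1.88928777e+01,  4.19793516e+00,
       -2.60190034e-03,  1.06980856e-06]), 'position': array([ 177.27643474, -598.78141754,  230.31613057]), 'ee_rot': array([-1.43321225e-01,  9.89675723e-01,  9.77601440e-04, -1.83165916e-04]), 'contact_force': array([-0.66826432,  0.03040107,  1.35866322]), 'wrist_torque': array([-0.04046974,  0.00280274,  0.00690139]), 'gripper_width': 85.40518039088057} 18.700000000000003
```

View pics/top_0.png

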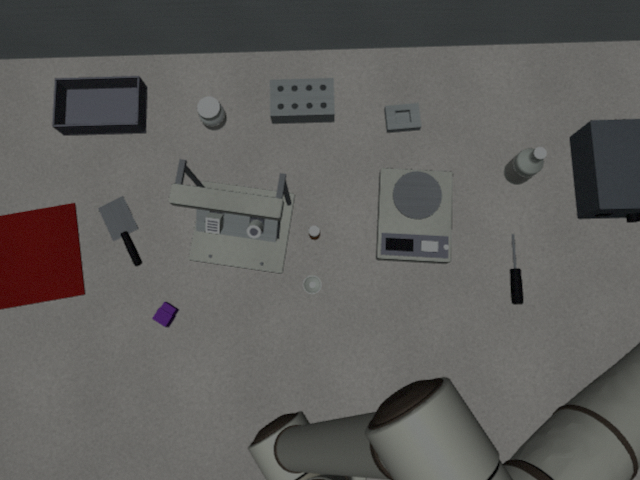

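View pics/side_0.png

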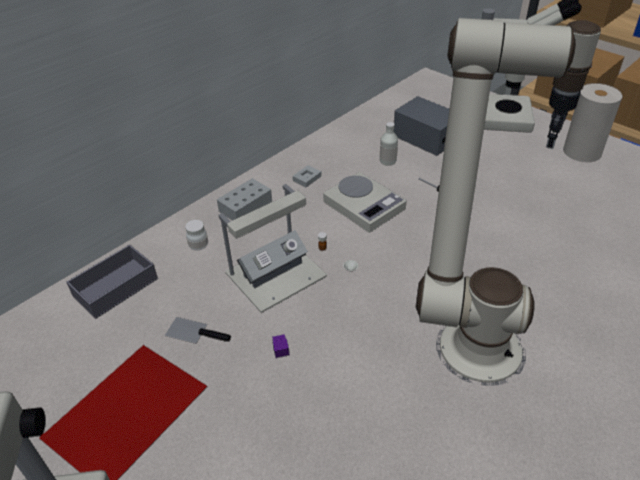

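Top view: the square cast is at (213,225), the round cast at (255,229), the key at (430,246) and the pan at (417,195). Side view: the square cast is at (263,260). Next I measure.

```bash
python3 - <<'E'
from look import *
im=cv2.imread('pics/top_0.png');d=np.load('top_0.npy');P=pts('top',d)
c=arm.get_calibration('top');K=np.array(c['camera_matrix']);R=np.array(c['R']);t=np.array(c['t']).ravel()
def ray(u,v,z):
    r=R.T@np.linalg.inv(K)@[u,v,1];o=-R.T@t;return (o+r*(z-o[2])/r[2]).round(1)
for n,(u,v) in dict(table=(350,330),bal=(445,215),pan=(417,195),key=(430,246),sq=(213,225),rd=(255,229),mid=(233,225),lamp=(225,202),plate=(240,262),vial=(314,232),dish=(313,285)).items(): print(n,P[v,u].round(1),im[v,u])
def comp(mask,u,v):
    n,l,s,ce=cv2.connectedComponentsWithStats(mask.astype(np.uint8));k=l[v,u];return (l==k).astype(np.uint8),s[k],ce[k]
g=cv2.cvtColor(im,cv2.COLOR_BGR2GRAY).astype(int)
print('key patch');print(g[238:256:2,414:452:2])
Z=P[...,2]
def rect(m,z):
    cs=max(cv2.findContours(m,0,2)[0],key=cv2.contourArea).reshape(-1,2)
    Q=np.array([ray(u,v,z)[:2] for u,v in cs],np.float32);return cv2.minAreaRect(Q),Q
roi=np.zeros(Z.shape,bool);roi[150:280,360:470]=1
m,s,ce=comp((Z>35)&(Z<54)&roi,445,215);print('bal',s,rect(m,45)[0])
m,s,ce=comp((Z>56)&(Z<75)&roi,417,195);print('pan',s,cv2.minEnclosingCircle(rect(m,64)[1]))
roi[:]=0;roi[150:280,160:305]=1
m,s,ce=comp((Z>190)&roi,225,202);print('lamp',s,rect(m,235)[0])
m,s,ce=comp((Z>5)&(Z<25)&roi,240,262);print('plate',s,rect(m,12)[0])
cv2.imwrite('pics/crop.png',np.hstack([cv2.resize(im[170:280,180:310],None,fx=3,fy=3,interpolation=2),cv2.resize(im[160:270,370:460],None,fx=3,fy=3,interpolation=2)]))
E
```

```text
table [320.2 -77.8   3.2] [106 109 110]
bal [ 570.5 -298.    48.1] [108 114 111]
pan [ 613.8 -234.2   67.1] [83 79 77]
key [ 500.8 -260.1   49. ] [128 128 127]
sq [549.  212.5 112.4] [102 101  98]
rd [537.4 122.2 115.3] [78 73 71]
mid [555.3 175.8  74.3] [100 100  94]
lamp [569.6 165.2 234.2] [106 112 110]
plate [480.7 170.1  10.3] [110 116 114]
vial [538.9  -2.3  51.8] [130 130 128]
dish [424.    3.5   4.6] [127 128 125]
key patch
[[ 74  74  74  76  73  74  74  77  74  75  75  75  73  75  76  75  75  94
  107]
 [ 74  76  77  73  92  98  96  92  91  85  77  78  78  75  72  74  73  92
  104]
 [ 73  73  76  71 129 129 128 128 126 126 129 128  96  73  76  76  74  94
  105]
 [ 74  74  75  77 129 128 128 128 127 126 128 129  92  74  74  88  98  98
  105]
 [ 75  74  75  76 128 128 129 125 128 127 128 128  96  76  72 124 127 121
  106]
 [ 74  75  74  79 128 128 127 126 127 129 129 127  94  75  76 107 126 118
  103]
 [ 74  75  74  78 115 122 123 127 128 127 127 128  87  75  75  73  80  98
  104]
 [ 74  76  77  78  76  73  75  76  74  69  65  72  74  74  75  76  77  99
  102]
 [ 75  76  75  75  75  77  71  77  74  74  74  74  77  75  77  73  75  97
   98]]
bal [ 377  168   76   95 4801] ((573.8552856445312, -231.52000427246094), (165.24961853027344, 210.8327178955078), 85.32258605957031)
pan [ 393  172   50   48 1837] ((614.6696166992188, -235.70919799804688), 55.010108947753906)
lamp [ 169  159  118   62 2921] ((593.5963745117188, 158.40948486328125), (221.2926025390625, 94.64472961425781), 80.25948333740234)
plate [ 189  193  106   81 3279] ((561.4140625, 165.0323028564453), (222.5458984375, 190.89218139648438), 81.15901947021484)
```

View pics/crop.png

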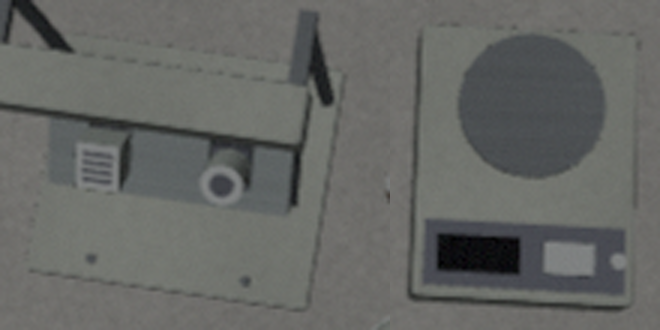

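The crop confirms the layout: square cast with the grooved top, round cast to its right, key and dot right of the display. Now the yaw and cast pose from both views' depth, in the mould frame.

```bash
python3 - <<'E'
from look import *
from scipy.spatial.transform import Rotation as Ro
a=np.radians(35)
for n in('top','side'):
    P=pts(n,np.load(f'{n}_0.npy')).reshape(-1,3);d=np.load(f'{n}_0.npy').ravel()
    P=P[d>0]
    sel=(P[:,0]>480)&(P[:,0]<640)&(P[:,1]>60)&(P[:,1]<270)&(P[:,2]>40)&(P[:,2]<180);Q=P[sel]
    # initial frame
    psi=np.radians(-9); 
    for it in range(4):
        Rm=(Ro.from_euler('z',psi)*Ro.from_euler('y',-a)).as_matrix() # cols: along slope, y, normal
        L=(Q-[556,165,85])@Rm
        f=L[(abs(L[:,2]-(0 if it==0 else h0))<(8 if it==0 else 3))&(abs(L[:,0])<40)&(abs(L[:,1])<95)]
        h0=np.median(f[:,2]); C=np.c_[f[:,:2],np.ones(len(f))]; k=np.linalg.lstsq(C,f[:,2],rcond=None)[0]
        if it==0: pass
    print(n,'face h0',h0,'tilt slopes',k[:2].round(3),len(f),'face box',np.percentile(f,[1,50,99],axis=0).round(1).tolist())
    for nm,y in(('sq',45),('rd',-45)):
        s=L[(abs(L[:,2]-h0-32)<4)&(abs(L[:,0])<35)&(abs(L[:,1]-y)<30)]
        r=cv2.minAreaRect(s[:,:2].astype(np.float32))
        ctr=Rm@np.r_[(s[:,:2].min(0)+s[:,:2].max(0))/2,np.median(s[:,2])]+[556,165,85]
        print(nm,len(s),np.percentile(s,[1,50,99],axis=0).round(1).tolist(),r,'top ctr world',ctr.round(1),'origin', (ctr-46*Rm[:,2]).round(1))
im=cv2.imread('pics/top_0.png');g=cv2.cvtColor(im,cv2.COLOR_BGR2GRAY)
c=arm.get_calibration('top');K=np.array(c['camera_matrix']);R=np.array(c['R']);t=np.array(c['t']).ravel()
m=(g>105).astype(np.uint8);m[:236]=0;m[256:]=0;m[:,:415]=0;m[:,441:]=0
M=cv2.moments(m,True);u,v=M['m10']/M['m00'],M['m01']/M['m00']
r=R.T@np.linalg.inv(K)@[u,v,1];o=-R.T@t;print('key',u,v,(o+r*(48-o[2])/r[2]).round(1))
E
```

```text
top face h0 -1.7666374931719535 tilt slopes [ 0.    -0.005] 985 face box [[-32.6, -87.4, -4.6], [-4.9, -4.0, -1.8], [20.6, 90.0, 1.1]]
sq 216 [[-16.5, 31.0, 26.4], [3.0, 46.0, 30.0], [20.4, 61.7, 33.6]] ((1.6207504272460938, 46.694366455078125), (31.692689895629883, 37.861270904541016), 88.61119842529297) top ctr world [547.5 213.4 110.4] origin [573.6 209.2  72.7]
rd 154 [[-15.0, -58.1, 26.6], [1.7, -43.5, 30.5], [16.7, -27.8, 33.8]] ((0.99591064453125, -42.97112274169922), (31.385173797607422, 31.41810417175293), 63.4181022644043) top ctr world [532.7 125.2 110.5] origin [558.8 121.   72.8]
side face h0 -2.0728259427280205 tilt slopes [-0.002 -0.002] 713 face box [[-31.7, -85.4, -5.0], [-0.4, 2.2, -2.1], [37.4, 93.2, 0.9]]
sq 124 [[-16.0, 32.3, 26.1], [1.5, 50.1, 29.1], [19.5, 65.8, 33.7]] ((1.9019832611083984, 48.74225616455078), (35.90617752075195, 33.86479187011719), 1.4370766878128052) top ctr world [548.6 215.6 109.9] origin [574.7 211.5  72.2]
rd 82 [[-13.8, -55.8, 26.1], [0.6, -40.6, 30.6], [15.3, -25.8, 33.6]] ((0.9861268997192383, -40.670921325683594), (28.76420021057129, 30.56129264831543), 15.858558654785156) top ctr world [532.9 127.5 110.4] origin [558.9 123.4  72.7]
key 429.2280701754386 245.97076023391813 [ 501.1 -258.6   48. ]
```

```bash
cat > go.py <<'E'
import numpy as np
from bench import arm
from scipy.spatial.transform import Rotation as Ro
def go(p,cols=None):
    s=arm.read_state();R=Ro.from_quat(s['ee_rot']);T=R if cols is None else Ro.from_matrix(np.array(cols).T)
    print('xyz cm',(R.inv().apply(np.array(p)-s['position'])/10).round(2),'ang',(R.inv()*T).as_rotvec().round(3))
def down(deg,flip=1): # tool down, tool y at world angle deg
    y=np.array([np.cos(np.radians(deg)),np.sin(np.radians(deg)),0]);z=np.array([0,0,-1.]);return [np.cross(y,z),y,z]
def mould(psi=9):
    c,s=np.cos(np.radians(psi)),np.sin(np.radians(psi));a=np.radians(35)
    y=np.array([s,c,0]);z=np.array([np.sin(a)*c,-np.sin(a)*s,-np.cos(a)]);return [np.cross(y,z),y,z]
E
python3 -c "
from go import *
go([501,-258.6,75],down(85)); print(Ro.from_quat(arm.read_state()['ee_rot']).as_matrix().round(3))"
```

```text
xyz cm [-40.69  23.41  15.57] ang [ 0.002 -0.     0.375]
[[-0.959 -0.284 -0.001]
 [-0.284  0.959  0.002]
 [ 0.     0.002 -1.   ]]
```

>>> move_arm([
  {"gripper": -1, "xyz": [-20, 12, 5], "angular": [0, 0, 0.18]},
  {"gripper": -1, "xyz": [-20, 12, 5], "angular": [0, 0, 0.18]},
  {"gripper": -1, "xyz": [-20, 12, 5], "angular": [0, 0, 0.18]},
  {"gripper": -1, "xyz": [-40.7, 23.4, 10], "angular": [0, 0, 0.375]},
  {"gripper": -1, "xyz": [-40.7, 23.4, 10], "angular": [0, 0, 0.375]},
  {"gripper": -1, "xyz": [-40.7, 23.4, 10], "angular": [0, 0, 0.375]},
  {"gripper": -1, "xyz": [-40.7, 23.4, 10], "angular": [0, 0, 0.375]},
  {"gripper": -1, "xyz": [-40.7, 23.4, 15.5], "angular": [0, 0, 0.375]},
  {"gripper": -1, "xyz": [-40.7, 23.4, 15.5], "angular": [0, 0, 0.375]},
  {"gripper": -1, "xyz": [-40.7, 23.4, 15.5], "angular": [0, 0, 0.375]},
])

```text
clock: 1.35
position: [500.6, -259.1, 75.2]
ee_rot: [0.043, 0.999, 0.0, -0.002]
contact_force: [-1.1, -0.3, -0.5]
gripper_width: 0.1
```

```bash
python3 -c "
from go import *
go([501,-258.6,52],down(85)); print(arm.read_state()['contact_force'])"
```

```text
xyz cm [-0.04  0.05  2.32] ang [ 0.    -0.003  0.001]
[-1.07534794 -0.30542764 -0.49126979]
```

>>> move_arm([
  {"gripper": -1, "xyz": [0, 0, 1.2], "angular": [0, 0, 0]},
  {"gripper": -1, "xyz": [0, 0, 2.0], "angular": [0, 0, 0]},
  {"gripper": -1, "xyz": [0, 0, 2.3], "angular": [0, 0, 0]},
  {"gripper": -1, "xyz": [0, 0, 2.5], "angular": [0, 0, 0]},
  {"gripper": -1, "xyz": [0, 0, 2.6], "angular": [0, 0, 0]},
  {"gripper": -1, "xyz": [0, 0, 2.6], "angular": [0, 0, 0]},
  {"gripper": -1, "xyz": [0, 0, 2.6], "angular": [0, 0, 0]},
])

```text
clock: 2.22
position: [501.4, -259.4, 50.5]
ee_rot: [0.044, 0.999, -0.0, 0.0]
contact_force: [-0.5, 0.9, 0.1]
gripper_width: -0.1
```

>>> move_arm([
  {"gripper": -1, "xyz": [0, 0, 0.05], "angular": [0, 0, 0]},
  {"gripper": -1, "xyz": [0, 0, 0.1], "angular": [0, 0, 0]},
  {"gripper": -1, "xyz": [0, 0, 0.1], "angular": [0, 0, 0]},
])

```text
clock: 2.6
position: [501.2, -259.3, 49.2]
ee_rot: [0.044, 0.999, 0.0, -0.0]
contact_force: [-0.3, 0.5, -0.1]
gripper_width: -0.1
```

>>> move_arm([
  {"gripper": -1, "xyz": [0, 0, 0.05], "angular": [0, 0, 0]},
  {"gripper": -1, "xyz": [0, 0, 0.1], "angular": [0, 0, 0]},
  {"gripper": -1, "xyz": [0, 0, 0.15], "angular": [0, 0, 0]},
  {"gripper": -1, "xyz": [0, 0, 0.15], "angular": [0, 0, 0]},
  {"gripper": -1, "xyz": [0, 0, 0.15], "angular": [0, 0, 0]},
])

```text
clock: 3.22
position: [501.2, -259.4, 47.9]
ee_rot: [0.044, 0.999, 0.0, -0.0]
contact_force: [-0.0, -0.5, 1.0]
gripper_width: -0.0
```

>>> move_arm([
  {"gripper": -1, "xyz": [0, 0, 0.05], "angular": [0, 0, 0]},
  {"gripper": -1, "xyz": [0, 0, 0.1], "angular": [0, 0, 0]},
  {"gripper": -1, "xyz": [0, 0, 0.1], "angular": [0, 0, 0]},
  {"gripper": -1, "xyz": [0, 0, 0.1], "angular": [0, 0, 0]},
])

```text
clock: 3.72
position: [501.3, -259.4, 47.1]
ee_rot: [0.044, 0.999, -0.0, 0.0]
contact_force: [-0.6, 1.2, 3.6]
gripper_width: 0.2
```

>>> move_arm([
  {"gripper": -1, "xyz": [0, 0, 0.05], "angular": [0, 0, 0]},
  {"gripper": -1, "xyz": [0, 0, 0.08], "angular": [0, 0, 0]},
  {"gripper": -1, "xyz": [0, 0, 0.08], "angular": [0, 0, 0]},
  {"gripper": -1, "xyz": [0, 0, 0.08], "angular": [0, 0, 0]},
])

```text
clock: 4.22
position: [501.3, -259.4, 46.6]
ee_rot: [0.043, 0.999, -0.0, 0.0]
contact_force: [-2.8, 1.6, 8.3]
gripper_width: 0.2
```

>>> move_arm([
  {"gripper": -1, "xyz": [0, 0, 0.02], "angular": [0, 0, 0]},
  {"gripper": -1, "xyz": [0, 0, 0.02], "angular": [0, 0, 0]},
  {"gripper": -1, "xyz": [0, 0, 0.02], "angular": [0, 0, 0]},
])

```text
clock: 4.6
position: [501.3, -259.4, 46.6]
ee_rot: [0.043, 0.999, -0.0, 0.0]
contact_force: [-2.9, 1.5, 7.2]
gripper_width: 0.1
```

>>> move_arm([
  {"gripper": -1, "xyz": [0, 0, -1], "angular": [0, 0, 0]},
  {"gripper": -1, "xyz": [0, 0, -6], "angular": [0, 0, 0]},
  {"gripper": 1, "xyz": [0, 0, -12], "angular": [0, 0, 0]},
  {"gripper": 1, "xyz": [0, 0, -18], "angular": [0, 0, 0]},
  {"gripper": 1, "xyz": [0, 0, -20], "angular": [0, 0, 0]},
])

```text
clock: 5.22
position: [502.9, -260.0, 250.6]
ee_rot: [0.043, 0.999, -0.001, 0.004]
contact_force: [-0.1, 0.4, -0.8]
gripper_width: 54.5
```

```bash
python3 -c "
from go import *
m=mould(); z=m[2]; top=np.array([548,214.5,111])
print(arm.read_state()['position'],m)
# TCP at cast height h: top-(46-h)*n ; n=-z
g=top+(46-17)*z; pre=g-130*z
print('grasp',g,'pre',pre); go(pre,m); go(g)"
```

```text
[ 502.92939011 -259.98027815  250.61388549] [array([-0.80906692,  0.12814361, -0.57357644]), array([0.15643447, 0.98768834, 0.        ]), array([ 0.56651476, -0.08972712, -0.81915204])]
grasp [564.428928   211.89791343  87.24459072] pre [490.78200938 223.56243942 193.73435647]
xyz cm [ 5.46 48.08  5.56] ang [ 0.02  -0.602  0.068]
xyz cm [-1.89 47.57 16.27] ang [0. 0. 0.]
```

>>> move_arm([
  {"gripper": 1, "xyz": [8.4, 23.4, 0], "angular": [0.02, -0.6, 0.068]},
  {"gripper": 1, "xyz": [8.4, 23.4, 0], "angular": [0.02, -0.6, 0.068]},
  {"gripper": 1, "xyz": [8.4, 23.4, 0], "angular": [0.02, -0.6, 0.068]},
  {"gripper": 1, "xyz": [8.4, 23.4, 0], "angular": [0.02, -0.6, 0.068]},
  {"gripper": 1, "xyz": [10.5, 48, 0], "angular": [0.02, -0.6, 0.068]},
  {"gripper": 1, "xyz": [10.5, 48, 0], "angular": [0.02, -0.6, 0.068]},
  {"gripper": 1, "xyz": [10.5, 48, 0], "angular": [0.02, -0.6, 0.068]},
  {"gripper": 1, "xyz": [10.5, 48, 0], "angular": [0.02, -0.6, 0.068]},
  {"gripper": 1, "xyz": [10.5, 48, 0], "angular": [0.02, -0.6, 0.068]},
  {"gripper": 1, "xyz": [10.5, 48, 0], "angular": [0.02, -0.6, 0.068]},
])

```text
clock: 6.48
position: [466.1, 190.7, 287.0]
ee_rot: [0.056, 0.963, -0.017, 0.264]
contact_force: [0.2, -0.7, 0.7]
gripper_width: 85.2
```

```bash
python3 -c "
from go import *
from look import grab
m=mould(); z=m[2]; g=np.array([548,214.5,111])+29*z
go(g-80*z,m); go(g,m); print(arm.read_state()['joints'].round(2)); grab('side','1')"
```

```text
xyz cm [ 2.6   3.48 14.06] ang [ 0.019 -0.076  0.035]
xyz cm [ 2.    3.31 22.03] ang [ 0.019 -0.076  0.035]
[ 0.91 -0.06 -0.74  0.71 -0.74 -3.1 ]
```

View pics/side_1.png

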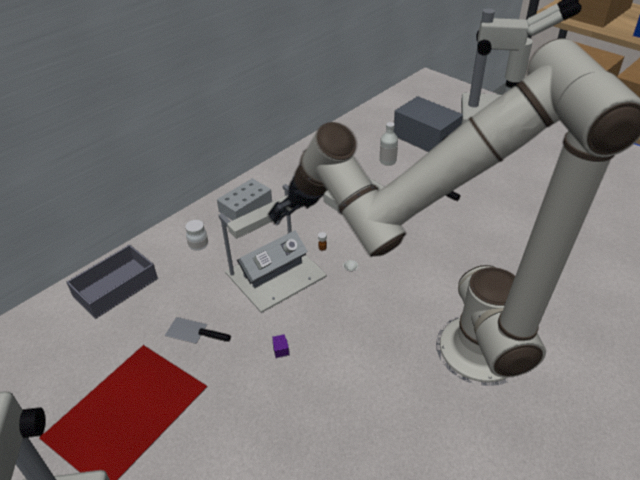

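The arm is well clear of the lamp, but joint 6 is at its limit. The half-turned grasp is equivalent, so I turn back the other way about the tool axis, testing the sign first.

>>> move_arm([
  {"gripper": 1, "xyz": [0, 0, -2], "angular": [0, 0, -0.15]},
  {"gripper": 1, "xyz": [0, 0, -2], "angular": [0, 0, -0.15]},
])

```text
clock: 6.78
position: [456.0, 190.2, 304.1]
ee_rot: [-0.015, 0.964, -0.036, 0.262]
contact_force: [-0.6, 0.5, -0.6]
gripper_width: 85.5
```

```bash
python3 -c "
from go import *
m=mould();s=arm.read_state();print(s['position'],s['joints'].round(2)); go(s['position'],m); go(s['position'],[-m[0],-m[1],m[2]])"
```

```text
[456.03882763 190.17122333 304.13587351] [ 0.94 -0.1  -0.71  0.68 -0.8  -2.93]
xyz cm [0. 0. 0.] ang [ 0.025 -0.073  0.182]
xyz cm [0. 0. 0.] ang [ 0.109  0.036 -2.957]
```

>>> move_arm([
  {"gripper": 1, "xyz": [0, 0, 0], "angular": [0, 0, -1.5]},
  {"gripper": 1, "xyz": [0, 0, 0], "angular": [0, 0, -1.5]},
  {"gripper": 1, "xyz": [0, 0, 0], "angular": [0, 0, -1.5]},
  {"gripper": 1, "xyz": [0, 0, 0], "angular": [0, 0, -1.5]},
  {"gripper": 1, "xyz": [0, 0, 0], "angular": [0, 0, -1.5]},
  {"gripper": 1, "xyz": [0, 0, 0], "angular": [0, 0, -1.5]},
  {"gripper": 1, "xyz": [0, 0, 0], "angular": [0, 0, -1.5]},
  {"gripper": 1, "xyz": [0, 0, 0], "angular": [0, 0, -1.5]},
])

```text
clock: 7.78
position: [456.0, 188.5, 302.3]
ee_rot: [-0.669, 0.694, -0.206, 0.165]
contact_force: [-0.3, 0.8, -0.4]
gripper_width: 85.3
```

```bash
cat >> go.py <<'E'
def mouldf(psi=9):
    m=mould(psi);return [-m[0],-m[1],m[2]]
E
python3 -c "
from go import *
m=mouldf();s=arm.read_state();print(s['position'],s['joints'].round(2)); g=np.array([548,214.5,111])+29*m[2]; go(g-100*m[2],m)"
```

```text
[455.96238391 188.47908827 302.34066512] [ 0.94 -0.09 -0.72  0.68 -0.8  -1.42]
xyz cm [-4.12  2.35 13.87] ang [ 0.044  0.073 -1.454]
```

>>> move_arm([
  {"gripper": 1, "xyz": [-4.1, 2.4, 0], "angular": [0.044, 0.073, -1.454]},
  {"gripper": 1, "xyz": [-4.1, 2.4, 0], "angular": [0.044, 0.073, -1.454]},
  {"gripper": 1, "xyz": [-4.1, 2.4, 0], "angular": [0.044, 0.073, -1.454]},
  {"gripper": 1, "xyz": [-4.1, 2.4, 0], "angular": [0.044, 0.073, -1.454]},
  {"gripper": 1, "xyz": [-4.1, 2.4, 0], "angular": [0.044, 0.073, -1.454]},
  {"gripper": 1, "xyz": [-4.1, 2.4, 0], "angular": [0.044, 0.073, -1.454]},
  {"gripper": 1, "xyz": [-4.1, 2.4, 0], "angular": [0.044, 0.073, -1.454]},
  {"gripper": 1, "xyz": [-4.1, 2.4, 0], "angular": [0.044, 0.073, -1.454]},
  {"gripper": 1, "xyz": [-4.1, 2.4, 0], "angular": [0.044, 0.073, -1.454]},
  {"gripper": 1, "xyz": [-4.1, 2.4, 0], "angular": [0.044, 0.073, -1.454]},
])

```text
clock: 9.02
position: [437.5, 230.4, 288.9]
ee_rot: [0.951, -0.078, 0.3, 0.023]
contact_force: [0.5, -0.3, 0.2]
gripper_width: 85.6
```

```bash
python3 -c "
from go import *
m=mouldf();s=arm.read_state();print(s['position'],s['joints'].round(2)); g=np.array([548,214.5,111])+29*m[2]; go(g-70*m[2],m)"
```

```text
[437.50776659 230.36492621 288.85006369] [ 1.05 -0.07 -0.8   0.84 -0.8  -0.24]
xyz cm [-1.06 -0.16 16.87] ang [ 0.     0.    -0.006]
```

>>> move_arm([
  {"gripper": 1, "xyz": [-1.06, -0.16, 2], "angular": [0, 0, 0]},
  {"gripper": 1, "xyz": [-1.06, -0.16, 7], "angular": [0, 0, 0]},
  {"gripper": 1, "xyz": [-1.06, -0.16, 12], "angular": [0, 0, 0]},
  {"gripper": 1, "xyz": [-1.06, -0.16, 16.87], "angular": [0, 0, 0]},
  {"gripper": 1, "xyz": [-1.06, -0.16, 16.87], "angular": [0, 0, 0]},
  {"gripper": 1, "xyz": [-1.06, -0.16, 16.87], "angular": [0, 0, 0]},
])

```text
clock: 9.78
position: [525.3, 216.9, 143.3]
ee_rot: [0.951, -0.078, 0.299, 0.024]
contact_force: [-0.3, 0.3, 0.3]
gripper_width: 85.4
```

```bash
python3 -c "
from go import *
from look import grab
import cv2
m=mouldf();s=arm.read_state();print(s['position'],s['joints'].round(2)); g=np.array([548,214.5,111])+29*m[2]; go(g,m)
p,_=grab('side','2'); cv2.imwrite('pics/s2.png',cv2.resize(p[140:310,200:400],None,fx=3,fy=3))"
```

```text
[525.26782637 216.88031605 143.30008571] [ 0.52  0.22 -0.95  1.79 -0.38 -0.83]
xyz cm [ 0.03 -0.14  6.85] ang [ 0.003  0.002 -0.005]
```

View pics/s2.png

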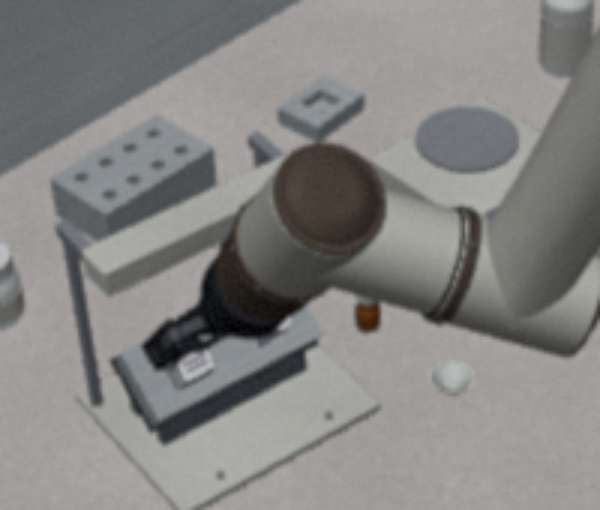

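The gripper straddles the square cast with room below the lamp. But joints 4 and 5 (1.79, −0.38) are heading for their limits. I'll fit a small kinematic model to the recorded states to see whether the grasp is reachable on this wrist branch.

```bash
cat > kin.py <<'E'
import numpy as np, itertools
from scipy.optimize import least_squares
from scipy.spatial.transform import Rotation as Ro
from bench import arm
D=[([-1.02439349,.385493693,.00675620765,-.000461,-1.19400129,-.258599564],[177.276,-598.781,230.316],[-.143321,.989676,.000978,-.000183]),
([.91,-.06,-.74,.71,-.74,-3.1],[466.1,190.7,287],[.056,.963,-.017,.264]),
([.94,-.1,-.71,.68,-.8,-2.93],[456.04,190.17,304.14],[-.015,.964,-.036,.262]),
([.94,-.09,-.72,.68,-.8,-1.42],[455.96,188.48,302.34],[-.669,.694,-.206,.165]),
([1.05,-.07,-.8,.84,-.8,-.24],[437.5,230.4,288.9],[.951,-.078,.3,.023])]
s=arm.read_state(); D.append((s['joints'],s['position'],s['ee_rot']))
R0=np.array([[0,0,1.],[0,1,0],[-1,0,0]])
def rot(j,S):
    r=lambda a,q:Ro.from_euler(a,q)
    A=r('z',S[0]*j[0]);B=A*r('y',S[1]*j[1]);C=B*r('y',S[2]*j[2]);E=C*r('x',S[3]*j[3]);F=E*r('y',S[4]*j[4]);return A,B,C,E,F,F*r('x',S[5]*j[5])
def fitrot():
    best=[]
    for S in itertools.product([1],[1],[-1],[1,-1],[1,-1],[1,-1]):
      Rs=[rot(j,S)[-1].inv()*Ro.from_quat(q) for j,_,q in D]
      m=Ro.concatenate(Rs).mean(); best.append((max((m.inv()*x).magnitude() for x in Rs),S,m))
    return min(best,key=lambda b:b[0])
err,S,RT=fitrot()
def fk(j,p):
    A,B,C,E,F,G=rot(j,S); h,ax,az,bx,bz,dy,y2,z2,L=p
    return np.array([0,0,h])+B.apply([ax,0,az])+C.apply([bx,dy,bz])+E.apply([0,y2,z2])+F.apply([L,0,0]),G*RT
sol=least_squares(lambda p:np.concatenate([fk(j,p)[0]-x for j,x,_ in D]+[.02*(p-[300,0,400,400,0,0,150,0,250])]),[300,0,400,400,0,0,150,0,250])
P=sol.x
lo=np.array([-3.14,-1.21,-1.07,-3.16,-2.99,-3.1]);hi=np.array([3.14,2.06,1.41,2.05,-.16,3.1])
def ik(pos,cols,x0=None,n=60,margin=.03):
    T=Ro.from_matrix(np.array(cols).T);rng=np.random.default_rng(0);out=[]
    def f(j):
        p,r=fk(j,P);return np.r_[(p-pos)/100,(T.inv()*r).as_rotvec()]
    for k in range(n):
        st=x0 if (x0 is not None and k==0) else rng.uniform(lo,hi)
        r=least_squares(f,np.clip(st,lo+.04,hi-.04),bounds=(lo+margin,hi-margin))
        if np.abs(r.fun).max()<.01 and not any(np.abs(r.x-o).max()<.1 for o in out): out.append(r.x)
    return out
E
python3 - <<'E'
from kin import *
from go import mould,mouldf
print(err,S,P.round(1),np.abs(sol.fun[:18]).max().round(2))
for nm,m in(('n',mould()),('f',mouldf())):
  g=np.array([548,214.5,111])+29*m[2]
  for d in(0,35,70,150):
    for o in ik(g-d*m[2],m):print(nm,d,o.round(2))
E
```

```text
0.015044305791859313 (1, 1, -1, -1, -1, -1) [ 1.622e+02  4.800e+00  5.582e+02  4.191e+02  1.100e+00 -1.300e+00
 -1.586e+02 -4.000e-01  2.930e+02] 5.3
n 35 [ 0.42  0.28 -0.92  2.02 -0.36  2.18]
n 70 [ 0.52  0.21 -0.95  1.79 -0.38  2.32]
n 150 [ 0.82  0.07 -0.92  1.2  -0.54  2.68]
f 35 [ 0.42  0.28 -0.92  2.02 -0.36 -0.97]
f 70 [ 0.52  0.21 -0.95  1.8  -0.38 -0.83]
f 150 [ 0.82  0.07 -0.92  1.21 -0.53 -0.47]
```

The model fits well (about 5 mm). The exact-normal grasp is just outside joint 4's range. The jaws close along the level y axis, so the tool's lean about y is free. I'll search over leans.

```bash
cat >> go.py <<'E'
def lean(deg,psi=9,flip=-1):
    c,s=np.cos(np.radians(psi)),np.sin(np.radians(psi));a=np.radians(deg)
    y=flip*np.array([s,c,0]);z=np.array([np.sin(a)*c,-np.sin(a)*s,-np.cos(a)]);return [np.cross(y,z),y,z]
E
python3 - <<'E'
from kin import *
from go import lean
n=-np.array(lean(35)[2]); c=np.array([548,214.5,111])-10*n  # grasp pt at cast height 36
x0=arm.read_state()['joints']
for a in(20,24,27,30,35,40,45,50,55,60):
  m=lean(a)
  for d in (0,70):
    for o in ik(c+18.7*m[2]+d*n,m,x0,25,.0):print(a,d,o.round(2))
E
```

```text
20 0 [ 0.66  0.37 -0.74  0.87 -0.33 -0.06]
20 70 [ 0.78  0.25 -0.69  0.62 -0.5   0.1 ]
24 0 [ 0.54  0.35 -0.84  1.39 -0.27 -0.46]
24 70 [ 0.75  0.23 -0.79  0.89 -0.42 -0.14]
27 0 [ 0.45  0.35 -0.87  1.73 -0.26 -0.72]
27 70 [ 0.7   0.22 -0.86  1.14 -0.39 -0.34]
30 0 [ 0.38  0.35 -0.88  1.98 -0.28 -0.9 ]
30 70 [ 0.63  0.21 -0.91  1.41 -0.37 -0.54]
35 70 [ 0.52  0.21 -0.95  1.8  -0.38 -0.83]
40 70 [ 0.46  0.22 -0.97  2.05 -0.44 -1.02]
```

```bash
python3 - <<'E'
from go import *
m=lean(29);n=-np.array(lean(35)[2]); c=np.array([548,214.5,111])-10*n
print(c+18.7*m[2]);go(c+18.7*m[2]+60*n,m)
E
```

```text
[562.61947072 212.18450331  86.45309103]
xyz cm [-0.23 -0.04  0.93] ang [ 0.001 -0.104 -0.005]
```

>>> move_arm([
  {"gripper": 1, "xyz": [-0.23, -0.04, 0.5], "angular": [0, -0.104, -0.005]},
  {"gripper": 1, "xyz": [-0.23, -0.04, 0.9], "angular": [0, -0.104, -0.005]},
  {"gripper": 1, "xyz": [-0.23, -0.04, 0.93], "angular": [0, -0.104, -0.005]},
  {"gripper": 1, "xyz": [-0.23, -0.04, 0.93], "angular": [0, -0.104, -0.005]},
])

```text
clock: 10.32
position: [527.8, 219.2, 136.7]
ee_rot: [0.965, -0.074, 0.251, 0.019]
contact_force: [-0.6, 0.1, 0.5]
gripper_width: 85.8
```

```bash
python3 - <<'E'
from go import *
m=lean(29);n=-np.array(lean(35)[2]); c=np.array([548,214.5,111])-10*n
s=arm.read_state();print(s['position'],s['joints'].round(2),s['contact_force']);go(c+18.7*m[2]+20*n,m);go(c+18.7*m[2],m)
E
```

```text
[527.78897759 219.16876297 136.72734422] [ 0.62  0.23 -0.9   1.39 -0.35 -0.52] [-0.60245008  0.05871725  0.52878702]
xyz cm [0.45 0.15 4.13] ang [-0.002 -0.002  0.003]
xyz cm [0.65 0.16 6.12] ang [-0.002 -0.002  0.003]
```

>>> move_arm([
  {"gripper": 1, "xyz": [0.1, 0.1, 1], "angular": [0, 0, 0]},
  {"gripper": 1, "xyz": [0.2, 0.15, 2], "angular": [0, 0, 0]},
  {"gripper": 1, "xyz": [0.3, 0.15, 3], "angular": [0, 0, 0]},
  {"gripper": 1, "xyz": [0.45, 0.15, 4.1], "angular": [0, 0, 0]},
  {"gripper": 1, "xyz": [0.45, 0.15, 4.1], "angular": [0, 0, 0]},
  {"gripper": 1, "xyz": [0.45, 0.15, 4.1], "angular": [0, 0, 0]},
])

```text
clock: 11.08
position: [551.4, 213.1, 102.7]
ee_rot: [0.965, -0.075, 0.25, 0.02]
contact_force: [-0.2, -0.4, 0.4]
gripper_width: 85.4
```

```bash
python3 - <<'E'
from go import *
from look import grab
import cv2
m=lean(29);n=-np.array(lean(35)[2]); c=np.array([548,214.5,111])-10*n
s=arm.read_state();print(s['position'],s['joints'].round(2),s['contact_force']);go(c+18.7*m[2],m)
a,_=grab('side','3');b,_=grab('top','3')
cv2.imwrite('pics/s3.png',np.hstack([cv2.resize(a[160:300,220:340],None,fx=3,fy=3),cv2.resize(b[150:290,170:310],None,fx=3,fy=3)]))
E
```

```text
[551.40710738 213.14658428 102.73767216] [ 0.46  0.31 -0.89  1.75 -0.29 -0.75] [-0.17276402 -0.37643477  0.41397694]
xyz cm [ 0.19 -0.08  1.97] ang [-0.    -0.002  0.002]
```

View pics/s3.png

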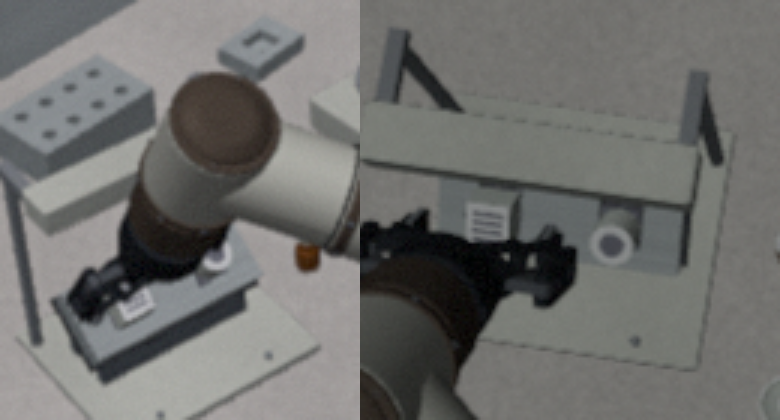

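The cast sits between the open fingers, and the right finger is clear of the round cast. Final descent next.

>>> move_arm([
  {"gripper": 1, "xyz": [0.05, -0.04, 0.6], "angular": [0, 0, 0]},
  {"gripper": 1, "xyz": [0.1, -0.08, 1.2], "angular": [0, 0, 0]},
  {"gripper": 1, "xyz": [0.19, -0.08, 1.8], "angular": [0, 0, 0]},
  {"gripper": 1, "xyz": [0.19, -0.08, 1.97], "angular": [0, 0, 0]},
  {"gripper": 1, "xyz": [0.19, -0.08, 1.97], "angular": [0, 0, 0]},
  {"gripper": 1, "xyz": [0.19, -0.08, 1.97], "angular": [0, 0, 0]},
])

```text
clock: 11.92
position: [562.7, 212.6, 86.3]
ee_rot: [0.965, -0.075, 0.25, 0.02]
contact_force: [0.1, -1.0, 0.4]
gripper_width: 85.2
```

```bash
python3 - <<'E'
from go import *
m=lean(29);n=-np.array(lean(35)[2]); c=np.array([548,214.5,111])-10*n
s=arm.read_state();print(s['position'],s['joints'].round(2),s['contact_force']);go(c+18.7*m[2],m)
E
```

```text
[562.66125312 212.56965104  86.32691099] [ 0.4   0.35 -0.87  1.91 -0.28 -0.85] [ 0.0917672  -1.00272295  0.3938715 ]
xyz cm [ 0.01  0.04 -0.01] ang [-0.001 -0.001  0.003]
```

Pose reached with no contact. Closing the gripper.

>>> move_arm([
  {"gripper": -1, "xyz": [0, 0, 0], "angular": [0, 0, 0]},
  {"gripper": -1, "xyz": [0, 0, 0], "angular": [0, 0, 0]},
  {"gripper": -1, "xyz": [0, 0, 0], "angular": [0, 0, 0]},
  {"gripper": -1, "xyz": [0, 0, 0], "angular": [0, 0, 0]},
  {"gripper": -1, "xyz": [0, 0, 0], "angular": [0, 0, 0]},
  {"gripper": -1, "xyz": [0, 0, 0], "angular": [0, 0, 0]},
  {"gripper": -1, "xyz": [0, 0, 0], "angular": [0, 0, 0]},
  {"gripper": -1, "xyz": [0, 0, 0], "angular": [0, 0, 0]},
])

```text
clock: 12.92
position: [562.7, 212.5, 86.3]
ee_rot: [0.965, -0.075, 0.25, 0.02]
contact_force: [-3.9, 0.5, 6.3]
gripper_width: 31.1
```

```bash
python3 - <<'E'
from go import *
n=-np.array(lean(35)[2]);s=arm.read_state();go(s['position']+40*n);go(s['position']+90*n)
E
```

```text
xyz cm [-0.41 -0.   -3.98] ang [0. 0. 0.]
xyz cm [-0.93 -0.01 -8.95] ang [0. 0. 0.]
```

>>> move_arm([
  {"gripper": -1, "xyz": [-0.05, 0, -0.5], "angular": [0, 0, 0]},
  {"gripper": -1, "xyz": [-0.1, 0, -1], "angular": [0, 0, 0]},
  {"gripper": -1, "xyz": [-0.16, 0, -1.5], "angular": [0, 0, 0]},
  {"gripper": -1, "xyz": [-0.21, 0, -2], "angular": [0, 0, 0]},
  {"gripper": -1, "xyz": [-0.31, 0, -3], "angular": [0, 0, 0]},
  {"gripper": -1, "xyz": [-0.41, 0, -4], "angular": [0, 0, 0]},
  {"gripper": -1, "xyz": [-0.62, 0, -6], "angular": [0, 0, 0]},
  {"gripper": -1, "xyz": [-0.93, 0, -9], "angular": [0, 0, 0]},
  {"gripper": -1, "xyz": [-0.93, 0, -9], "angular": [0, 0, 0]},
  {"gripper": -1, "xyz": [-0.93, 0, -9], "angular": [0, 0, 0]},
])

```text
clock: 14.18
position: [511.6, 220.4, 159.5]
ee_rot: [0.965, -0.074, 0.25, 0.02]
contact_force: [0.6, 0.2, -1.8]
gripper_width: 30.7
```

```bash
python3 - <<'E'
from kin import *
from go import *
from look import grab
import cv2
s=arm.read_state();print(s['joints'].round(2),s['gripper_width'],s['contact_force'])
p,d=grab('side','4');q,_=grab('top','4');cv2.imwrite('pics/s4.png',np.hstack([cv2.resize(p[150:310,220:380],None,fx=2.4,fy=2.4),cv2.resize(q[170:330,170:330],None,fx=2.4,fy=2.4)]))
# place: cast tilt wrt tool 6 deg; cast origin in tool coords
R=Ro.from_quat([0.965,-0.075,0.25,0.02]);print('tool z',R.as_matrix()[:,2])
for yaw in range(-180,180,30):
  m=np.array(lean(-6,psi=-yaw,flip=-1))
  for o in ik(np.array([614.7,-235.7,64+17+2]),m,None,12):print(yaw,o.round(2))
E
```

```text
[ 0.72  0.18 -0.88  1.17 -0.42 -0.38] 30.728671009222776 [ 0.62647517  0.18383743 -1.79141569]
tool z [ 0.4796199  -0.07611903 -0.87416854]
-180 [-0.13  0.53 -0.16 -0.02 -0.78 -1.43]
-150 [-0.15  0.54 -0.11 -0.09 -0.84 -0.84]
-120 [-0.17  0.56 -0.05 -0.12 -0.92 -0.29]
-90 [-0.17  0.59 -0.01 -0.12 -1.    0.24]
-60 [-0.16  0.61  0.02 -0.09 -1.05  0.73]
-30 [-0.14  0.62  0.02 -0.05 -1.07  1.21]
0 [-0.12  0.61 -0.01  0.01 -1.05  1.68]
30 [-0.09  0.6  -0.05  0.07 -1.    2.15]
60 [-0.08  0.58 -0.11  0.12 -0.93  2.62]
120 [-0.08  0.54 -0.19  0.12 -0.78 -2.62]
150 [-0.1   0.53 -0.19  0.06 -0.76 -2.04]
```

View pics/s4.png

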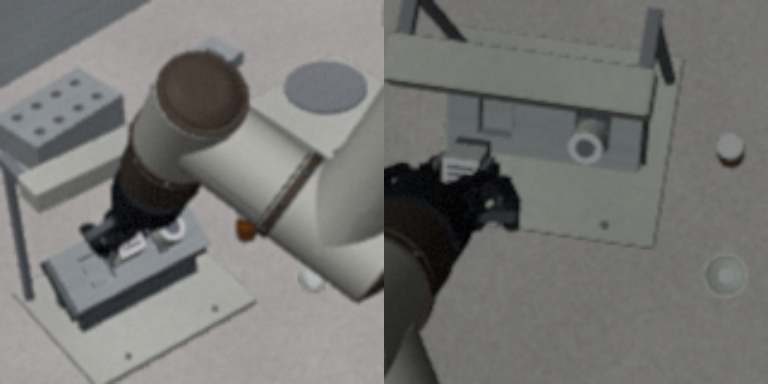

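The square cast is held clear; its cavity is empty and the round cast is undisturbed. Next I carry it back from the lamp, turn it upright and take it across to the pan.

```bash
python3 - <<'E'
from go import *
go([430,200,270],lean(10));go([430,-40,280],lean(-6));go([590,-235,230],lean(-6))
E
```

```text
xyz cm [ -1.42   3.23 -13.47] ang [ 0.002 -0.332  0.002]
xyz cm [  2.29  26.94 -12.48] ang [ 0.002 -0.611  0.002]
xyz cm [16.31 43.71  1.06] ang [ 0.002 -0.611  0.002]
```

>>> move_arm([
  {"gripper": -1, "xyz": [-1.4, 3.2, -6], "angular": [0, -0.1, 0]},
  {"gripper": -1, "xyz": [-1.4, 3.2, -10], "angular": [0, -0.2, 0]},
  {"gripper": -1, "xyz": [-1.4, 3.2, -13.5], "angular": [0, -0.33, 0]},
  {"gripper": -1, "xyz": [-1.4, 3.2, -13.5], "angular": [0, -0.33, 0]},
  {"gripper": -1, "xyz": [-1.4, 3.2, -13.5], "angular": [0, -0.33, 0]},
  {"gripper": -1, "xyz": [0, 10, -13], "angular": [0, -0.45, 0]},
  {"gripper": -1, "xyz": [1, 15, -12.5], "angular": [0, -0.55, 0]},
  {"gripper": -1, "xyz": [2.3, 21, -12.5], "angular": [0, -0.61, 0]},
  {"gripper": -1, "xyz": [2.3, 27, -12.5], "angular": [0, -0.61, 0]},
  {"gripper": -1, "xyz": [2.3, 27, -12.5], "angular": [0, -0.61, 0]},
])

```text
clock: 15.52
position: [428.3, -45.0, 278.3]
ee_rot: [0.995, -0.082, -0.053, -0.001]
contact_force: [0.2, 0.5, -0.6]
gripper_width: 31.0
```

```bash
python3 - <<'E'
from go import *
s=arm.read_state();print(s['joints'].round(2),s['gripper_width']);go([590,-235,230],lean(-6))
E
```

```text
[ 0.25  0.07 -0.28 -0.04 -1.32  1.17] 31.031830065586597
xyz cm [19.48 16.06  2.87] ang [ 0.005  0.002 -0.008]
```

>>> move_arm([
  {"gripper": -1, "xyz": [5, 4, 0], "angular": [0, 0, -0.008]},
  {"gripper": -1, "xyz": [9, 8, 1], "angular": [0, 0, -0.008]},
  {"gripper": -1, "xyz": [14, 12, 2], "angular": [0, 0, -0.008]},
  {"gripper": -1, "xyz": [18, 15, 2.9], "angular": [0, 0, -0.008]},
  {"gripper": -1, "xyz": [19.5, 16.1, 2.9], "angular": [0, 0, -0.008]},
  {"gripper": -1, "xyz": [19.5, 16.1, 2.9], "angular": [0, 0, -0.008]},
  {"gripper": -1, "xyz": [19.5, 16.1, 2.9], "angular": [0, 0, -0.008]},
])

```text
clock: 16.4
position: [593.0, -228.2, 230.9]
ee_rot: [0.996, -0.073, -0.052, -0.003]
contact_force: [-0.2, 0.5, -1.0]
gripper_width: 31.5
```

```bash
python3 - <<'E'
from go import *
from look import grab
import cv2
s=arm.read_state();print(s['position'],s['joints'].round(2))
p,d=grab('side','5');cv2.imwrite('pics/s5.png',cv2.resize(p[90:250,290:450],None,fx=3.6,fy=3.6,interpolation=2))
E
```

```text
[ 592.98047818 -228.24888741  230.90803174] [-0.11  0.46  0.12 -0.   -1.34  1.54]
```

View pics/s5.png

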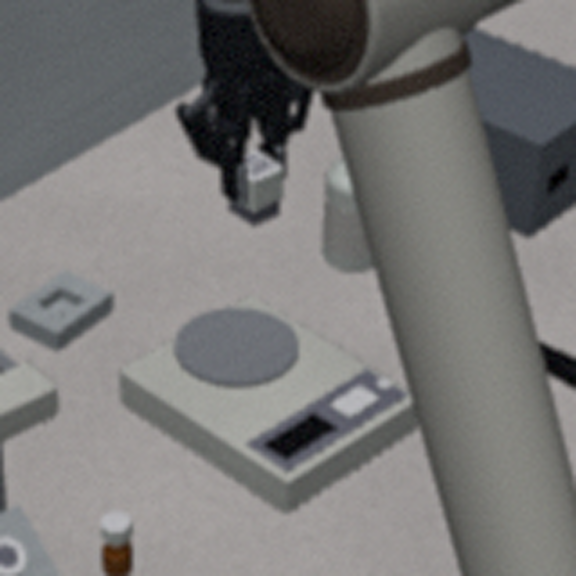

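The cast looks upright above the balance. Working out where its foot is from the grasp-time geometry.

```bash
python3 - <<'E'
from go import *
G=Ro.from_quat([0.965,-0.075,0.25,0.02]);n=-np.array(lean(35)[2])
o=G.inv().apply(np.array([548,214.5,111])-46*n-[562.7,212.5,86.3]);zc=G.inv().apply(n)
s=arm.read_state();R=Ro.from_quat(s['ee_rot']);print('foot in tool',o.round(1),'foot now',s['position']+R.apply(o),'cast z',R.apply(zc).round(3))
T=Ro.from_matrix(np.array(lean(-6)).T)
for z in(90,72,66): go(np.array([614.7,-235.7,z])-T.apply(o),lean(-6))
E
```

```text
foot in tool [ 3.8  0.3 17. ] foot now [ 595.00844417 -228.66196381  214.44730829] cast z [0.    0.001 1.   ]
xyz cm [ 3.33  0.4  12.17] ang [ 0.002 -0.001  0.01 ]
xyz cm [ 3.52  0.4  13.96] ang [ 0.002 -0.001  0.01 ]
xyz cm [ 3.58  0.4  14.55] ang [ 0.002 -0.001  0.01 ]
```

>>> move_arm([
  {"gripper": -1, "xyz": [2.5, 0.4, 4], "angular": [0, 0, 0.01]},
  {"gripper": -1, "xyz": [3.3, 0.4, 8], "angular": [0, 0, 0.01]},
  {"gripper": -1, "xyz": [3.3, 0.4, 11], "angular": [0, 0, 0.01]},
  {"gripper": -1, "xyz": [3.3, 0.4, 12.2], "angular": [0, 0, 0.01]},
  {"gripper": -1, "xyz": [3.5, 0.4, 13.2], "angular": [0, 0, 0.01]},
  {"gripper": -1, "xyz": [3.5, 0.4, 14.0], "angular": [0, 0, 0.01]},
  {"gripper": -1, "xyz": [3.5, 0.4, 14.0], "angular": [0, 0, 0.01]},
  {"gripper": -1, "xyz": [3.5, 0.4, 14.0], "angular": [0, 0, 0.01]},
])

```text
clock: 17.45
position: [613.8, -235.7, 90.1]
ee_rot: [0.996, -0.078, -0.051, -0.003]
contact_force: [0.1, -0.6, -0.8]
gripper_width: 31.5
```

```bash
cat > st.py <<'E'
from go import *
from look import grab
import cv2
G=Ro.from_quat([0.965,-0.075,0.25,0.02]);n=-np.array(lean(35)[2])
o=G.inv().apply(np.array([548,214.5,111])-46*n-[562.7,212.5,86.3]);zc=G.inv().apply(n)
s=arm.read_state();R=Ro.from_quat(s['ee_rot']);print('foot now',s['position']+R.apply(o),'cast z',R.apply(zc).round(3),s['contact_force'],s['gripper_width'])
T=Ro.from_matrix(np.array(lean(-6)).T);go(np.array([614.7,-235.7,66])-T.apply(o),lean(-6))
E
python3 - <<'E'
from st import *
p,d=grab('side','6');cv2.imwrite('pics/s6.png',cv2.resize(p[150:240,310:410],None,fx=6,fy=6,interpolation=2))
E
```

```text
foot now [ 615.76557399 -236.38308378   72.81117832] cast z [-0.002  0.002  1.   ] [ 0.07979218 -0.62934346 -0.77300253] 31.475969087297475
xyz cm [-0.04 -0.05  0.69] ang [ 0.001 -0.003  0.   ]
```

View pics/s6.png

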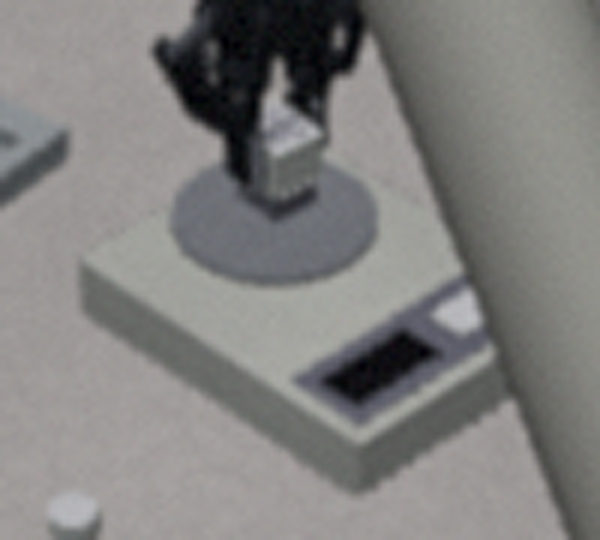

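The cast is over the middle of the pan, upright, a few mm up. Lowering in small steps with force checks.

>>> move_arm([
  {"gripper": -1, "xyz": [0, 0, 0.2], "angular": [0, 0, 0]},
  {"gripper": -1, "xyz": [0, 0, 0.4], "angular": [0, 0, 0]},
  {"gripper": -1, "xyz": [0, 0, 0.6], "angular": [0, 0, 0]},
  {"gripper": -1, "xyz": [0, 0, 0.6], "angular": [0, 0, 0]},
  {"gripper": -1, "xyz": [0, 0, 0.6], "angular": [0, 0, 0]},
])

```text
clock: 18.12
position: [612.7, -235.5, 83.3]
ee_rot: [0.996, -0.078, -0.051, -0.004]
contact_force: [-0.1, -0.4, -0.2]
gripper_width: 31.2
```

>>> move_arm([
  {"gripper": -1, "xyz": [0, 0, 0.1], "angular": [0, 0, 0]},
  {"gripper": -1, "xyz": [0, 0, 0.1], "angular": [0, 0, 0]},
  {"gripper": -1, "xyz": [0, 0, 0.1], "angular": [0, 0, 0]},
])

```text
clock: 18.5
position: [612.6, -235.4, 82.3]
ee_rot: [0.996, -0.078, -0.051, -0.004]
contact_force: [-1.1, -0.8, -0.4]
gripper_width: 30.8
```

>>> move_arm([
  {"gripper": -1, "xyz": [0, 0, 0.06], "angular": [0, 0, 0]},
  {"gripper": -1, "xyz": [0, 0, 0.06], "angular": [0, 0, 0]},
  {"gripper": -1, "xyz": [0, 0, 0.06], "angular": [0, 0, 0]},
])

```text
clock: 18.88
position: [612.5, -235.4, 81.7]
ee_rot: [0.996, -0.078, -0.051, -0.004]
contact_force: [0.3, -0.2, -0.3]
gripper_width: 30.9
```

>>> move_arm([
  {"gripper": -1, "xyz": [0, 0, 0.06], "angular": [0, 0, 0]},
  {"gripper": -1, "xyz": [0, 0, 0.06], "angular": [0, 0, 0]},
  {"gripper": -1, "xyz": [0, 0, 0.06], "angular": [0, 0, 0]},
])

```text
clock: 19.25
position: [612.4, -235.4, 81.1]
ee_rot: [0.996, -0.078, -0.051, -0.004]
contact_force: [0.0, -0.7, -1.0]
gripper_width: 31.6
```

>>> move_arm([
  {"gripper": -1, "xyz": [0, 0, 0.06], "angular": [0, 0, 0]},
  {"gripper": -1, "xyz": [0, 0, 0.06], "angular": [0, 0, 0]},
  {"gripper": -1, "xyz": [0, 0, 0.06], "angular": [0, 0, 0]},
])

```text
clock: 19.62
position: [612.5, -235.4, 81.0]
ee_rot: [0.996, -0.078, -0.051, -0.003]
contact_force: [-1.0, 1.0, 3.1]
gripper_width: 31.0
```

>>> move_arm([
  {"gripper": -1, "xyz": [0, 0, 0.06], "angular": [0, 0, 0]},
  {"gripper": -1, "xyz": [0, 0, 0.06], "angular": [0, 0, 0]},
  {"gripper": -1, "xyz": [0, 0, 0.06], "angular": [0, 0, 0]},
])

```text
clock: 20.0
position: [612.5, -235.4, 81.0]
ee_rot: [0.996, -0.078, -0.051, -0.003]
contact_force: [-1.2, 1.6, 5.7]
gripper_width: 31.5
```

The foot is on the pan at about 6 N. Releasing.

>>> move_arm([
  {"gripper": -0.1, "xyz": [0, 0, -0.03], "angular": [0, 0, 0]},
  {"gripper": 0.1, "xyz": [0, 0, -0.03], "angular": [0, 0, 0]},
  {"gripper": 0.6, "xyz": [0, 0, -0.03], "angular": [0, 0, 0]},
  {"gripper": 0.6, "xyz": [0, 0, -0.03], "angular": [0, 0, 0]},
  {"gripper": 0.6, "xyz": [0, 0, -0.03], "angular": [0, 0, 0]},
  {"gripper": 0.6, "xyz": [0, 0, -0.03], "angular": [0, 0, 0]},
])

```text
clock: 20.75
position: [612.4, -235.4, 80.2]
ee_rot: [0.996, -0.078, -0.051, -0.004]
contact_force: [0.5, 0.0, -0.4]
gripper_width: 68.2
```

>>> move_arm([
  {"gripper": 0.6, "xyz": [0, 0, -1], "angular": [0, 0, 0]},
  {"gripper": 0.6, "xyz": [0, 0, -3], "angular": [0, 0, 0]},
  {"gripper": 0.6, "xyz": [0, 0, -7], "angular": [0, 0, 0]},
  {"gripper": 0.6, "xyz": [0, 0, -12], "angular": [0, 0, 0]},
  {"gripper": 0.6, "xyz": [-6, 0, -17], "angular": [0, 0, 0]},
  {"gripper": 0.6, "xyz": [-12, 0, -17], "angular": [0, 0, 0]},
  {"gripper": 0.6, "xyz": [-18, 0, -17], "angular": [0, 0, 0]},
  {"gripper": 0.6, "xyz": [-18, 0, -17], "angular": [0, 0, 0]},
  {"gripper": 0.6, "xyz": [-18, 0, -17], "angular": [0, 0, 0]},
])

```text
clock: 21.88
position: [453.0, -210.1, 269.2]
ee_rot: [0.996, -0.078, -0.05, -0.003]
contact_force: [0.3, 0.4, 0.7]
gripper_width: 68.2
```

```bash
python3 - <<'E'
from look import *
s=arm.read_state();print(s['clock'],s['contact_force'],s['gripper_width'])
p,d=grab('side','7');q,e=grab('top','7')
for n,x in(('side',d),('top',e)):
    P=pts(n,x);m=(np.hypot(P[...,0]-614.7,P[...,1]+235.7)<50)&(abs(P[...,2]-110)<7)&(x>0)
    A=P[m];print(n,len(A),A.min(0).round(1),A.max(0).round(1),'median',np.median(A,0).round(1))
cv2.imwrite('pics/s7.png',np.hstack([cv2.resize(p[140:300,240:420],None,fx=2.2,fy=2.2),cv2.resize(q[140:300,190:460],None,fx=1.45,fy=2.2)]))
E
```

```text
21.875 [0.31432636 0.40668454 0.72646689] 68.210324362075
side 98 [ 592.2 -253.9  103. ] [ 636.6 -211.7  116.7] median [ 611.1 -230.8  109.3]Traceback (most recent call last):
  File "<stdin>", line 6, in <module>
    return umr_minimum(a, axis, None, out, keepdims, initial, where)
ValueError: zero-size array to reduction operation minimum which has no identity
```

```bash
python3 - <<'E'
import cv2
p=cv2.imread('pics/side_7.png');cv2.imwrite('pics/s7.png',cv2.resize(p[140:310,220:420],None,fx=3,fy=3))
E
```

```text
(no output)
```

View pics/s7.png

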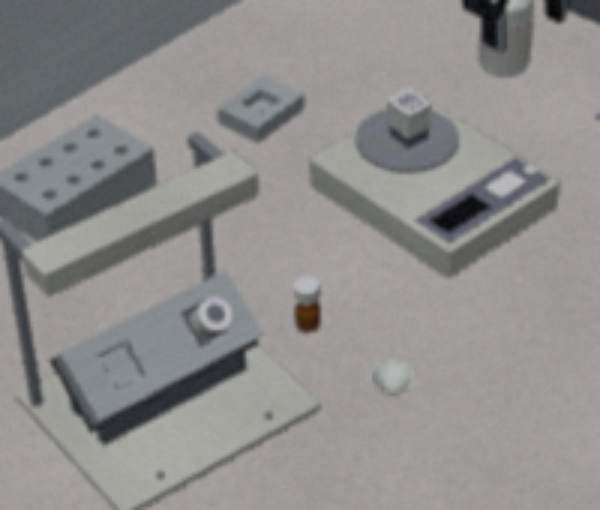

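The cast stands upright mid-pan at (410,115) in the crop. The round cast is still in its cavity, the vial and dish are untouched, and the arm is clear. Handing in.

```bash
python3 -c "
from bench import arm
print(arm.job_done())"
```

```text
the job is handed in; nothing more can be done
None
```

I zeroed the balance and set the square-headed cast upright near the middle of the pan. I handed the job in at about 22 s; `job_done` gave no verdict.

- **Zero key:** I pressed it with the shut fingers to about 7–8 N, which is past its 6 N stop, and held it before lifting off.
- **Grasp:** Joints 4 and 5 could not reach the 35° grasp along the mould's normal, so I gripped with the tool leaning 29° and the jaws level. I then pulled the cast straight out along the normal. The wrist force readings near the lamp showed no bump.
- **Placing:** I turned the cast upright and lowered it until it touched at about 6 N, then let go.
- **Last checks:** In the side view the cast stands upright. Its head top is at about 109 mm (110 expected), and its centre is within about 6 mm of the pan's centre. The round cast is still in its cavity, and the vial and dish look undisturbed. The wrist force is near zero.
- **Not checked:** The arm hid the cast in the last top view, so only the side camera confirms its position. I did not check the spatula or screwdriver in the last picture, but the arm never went near them at low height.

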